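# Grade two milling balls over a bar sieve

## Robot

A 6-joint arm with a two-finger parallel gripper is mounted at the origin on the work surface; the furniture and walls round the work are solid. World frame = base frame: x ahead of the robot, y to its left, z up, the work surface at z = 0. Lengths are in m, angles in rad, forces in N, time in s.
With the tool pointing down it reaches from about 0.3 to 0.875 m from the base axis. Payload 6.4 kg.
Tool frame: the origin (TCP) lies on the mounting face of the last link; the fingertips stand 173 mm ahead of it and the grasp point (between the pads) lies 155 mm ahead of it (arm.grip_depth is the distance from the TCP to the grasp point, in m); z points along the fingers, y is the line along which they close (so a half turn about z gives the same grasp; the last joint's range is limited). The gripper opens to 85 mm and grips with 20 to 120 N. Pads are 22 mm wide; open, the fingers measure 114 mm over their backs; the gripper's body (76 mm by 85 mm) begins 54 mm behind the grasp point. The pads swing forward as they close: fully open they stand 13 mm farther back than shut.
Start: joints at [1.105, 0.181, 1.607, -0, 1.354, -0.206], TCP at [0.148, 0.556, 0.405] pointing down, gripper open.
Joint ranges: [-2.99, 2.99], [-0.89, 2.07], [0.3, 2.58], [-1.14, 4.28], [0, 2.63], [-3.12, 3.12]. Speed limits (rad/s): [2.57, 2.57, 3.01, 3.14, 3.14, 3.14].

## Interface

Orientations are given as a unit quaternion [w, x, y, z].
In Python, from plant import arm, camera, workorder gives the robot as it stands. The module is installed in compiled form; this text tells all that it offers.
- The arm moves only by the shell command python3 -m handwheel 'ROWS' [FORCE]. ROWS is JSON, a list of rows, each a list of 3 entries, a list of its own where there are three numbers: the opening, from 0 (shut) to 1 (fully open), then the shift along the tool's x, y, z in m, then the turn, a rotation vector about the tool's x, y, z in degrees. A call has 1 to 5 rows; each row is the pose to reach, as a shift and turn from the pose commanded when the call began, along the tool's axes at that moment; what a row does not reach only later rows make up. A row lasts 1/10 s, in which the tool goes at most 50 mm and 8.59 degrees, less where a joint would pass 70% of its speed; a pose out of reach is approached as far as the arm can. A call with a gripper value outside its range is refused whole. The fingers move at their own pace and stop on an object; FORCE is the grip in N (left out, the last holds). Time passes only in rows, so rows that repeat a pose let the fingers close. It gives the time, the measured TCP pose, the force and the opening at its end, in the units of the state.
- arm.read_state(): the state, without advancing time (a new reading comes with each control period).
- camera(name): name is "scene" or "side" or "wrist"; returns a dict with "frame" (400x640x3 uint8, blue, green, red), "intrinsics" (3x3 intrinsics, pixels), "position" and "orientation" of the camera in the world. Camera axes: x right, y down, z forward; pixel columns grow to the right and rows downward; lengths in m; the calibration is good to about 2 mm. The wrist camera is an equidistant fisheye: a pixel r from the principal point sees the ray r / f radians off the axis. A picture is of the moment at which its call begins. There is no depth.
- workorder.hand_in(): hands the job in, once; it reports no verdict.
The state is a dict: "time": time; "joints": joint angles; "dq": joint speeds; "tau": joint torques, N m; "tcp_pos": TCP position; "orientation": TCP orientation; "contact_force": force on the tool from outside, world axes, zero at the start; "moment": the same for the moment, N m; "gripper_width": opening from 0.0 (shut) to 1.0 (fully open).
Only numpy, scipy, OpenCV 4.12 (cv2) and the standard library are available. Lean on these libraries where they do the work, as an engineer would, in place of code of your own. Each camera call takes 0.05 s, during which the arm holds its last target. There are 200 camera calls.

## Task

Pick up the blue scoop by its upright grip and tip it over the bars of the grey sieve, so that the small milling ball drops through into the tray and the large one stays on top of the bars. Set the empty scoop back down upright on the bench, then pick the large ball off the bars and put it in the small open pan joined to the end of the sieve. Do not take either ball out of the scoop with the fingers, and never handle the small ball.

Things in the scene. Friction and masses are not known exactly. Their poses are not given: they have to be found in the camera images.
- scoop: Loose blue scoop, 0.16 kg; origin under its pan, z up. Mouth at its -x: 3 mm floor, from x = -20 mm rising 20 degrees to the lip (x -55, z 15 mm). Inside 58 mm wide, walls 30 mm high, back wall x = 47 mm. Holds the balls when level; they roll out tipped 35 to 50 degrees mouth down. Upright grip at x = 63 mm: 28 (x) by 22 (y), 80 mm high; pinch across y at z = 60 mm, about 40 N.
- large_ball: White ceramic ball, 40 mm diameter, 0.08 to 0.16 kg, origin at its centre; it starts in the scoop. It cannot pass the bars: lying between two bars its centre is 69 mm above the bench.
- small_ball: White ceramic ball, 14 mm diameter, 12 g, origin at its centre; it starts in the scoop, in front of the large one. It passes freely between the bars.
- sieve: Grey sieve, fixed; origin under its tray, z up. Tray 128 (x) by 132 mm (y), walls and floor 4 mm. Four 6 mm steel bars along x at y = -39, -13, 13, 39, z = 50 mm. Walls: sides 60 mm high, +x end 72, backstop at -x end 80. Small open pan joined on beyond the backstop, centre x -98, y 0 mm: inner 60 x 60, floor z = 44, rim z = 61; the large ball's centre lies at z = 64 there.
Mind the look-alikes: they are no part of the job. Of the things that look like the large_ball, take the one that is farthest to the robot's right at the start.

How it is judged:
By the outcome, as a careful person would: the job done as asked, in the order asked, and still so for the second after the job is handed in, with the robot touching nothing.
It also fails if it takes over 61 s, if anything falls off the work surface, if the arm or the gripper's body presses on something with over 40 N, if the wrist force passes 120 N, or if a joint passes its speed limit or range.

## Working session

There is one attempt and no reset: what is moved stays moved. The work goes in short steps, Python scripts to look and compute and a shell command to move; the robot and the scene stay as the last step left them, time stands still between calls to the robot, and variables do not carry over. Pictures are saved under pics/ and viewed, on a budget of 10 in all, crops included, one or two more only if the job needs it, and the job is handed in when it is done.

```bash
mkdir -p pics; cat > h.py <<'E'
import numpy as np, cv2, json
from scipy.spatial.transform import Rotation as R
from plant import arm, camera, workorder
def rot(q): return R.from_quat([q[1],q[2],q[3],q[0]])
def save(name,fn,crop=None,scale=1):
    c=camera(name); f=c["frame"]
    if crop: x0,y0,x1,y1=crop; f=f[y0:y1,x0:x1]
    if scale!=1: f=cv2.resize(f,None,fx=scale,fy=scale,interpolation=cv2.INTER_CUBIC)
    cv2.imwrite("pics/"+fn,f); np.save(f"pics/{name}_cal.npy",dict(K=c["intrinsics"],p=c["position"],q=c["orientation"]),allow_pickle=True); return c
def cal(name): return np.load(f"pics/{name}_cal.npy",allow_pickle=True).item()
def ray(c,u,v):
    K=np.array(c["K"]); return np.array(c["p"]), rot(c["q"]).apply([(u-K[0,2])/K[0,0],(v-K[1,2])/K[1,1],1])
def onz(c,u,v,z):
    p,d=ray(c,u,v); return p+d*(z-p[2])/d[2]
def proj(c,X):
    K=np.array(c["K"]); x=rot(c["q"]).inv().apply(np.array(X)-np.array(c["p"])); return (K@(x.T)).T[...,:2]/x[...,2:3]
def tri(c1,uv1,c2,uv2):
    p1,d1=ray(c1,*uv1);p2,d2=ray(c2,*uv2)
    A=np.stack([d1,-d2],1); t=np.linalg.lstsq(A,p2-p1,rcond=None)[0]
    a,b=p1+t[0]*d1,p2+t[1]*d2; return (a+b)/2,np.linalg.norm(a-b)
E
python3 - <<'E'
from h import *
a=save("scene","s0.png",scale=1.25); b=save("side","d0.png",scale=1.25)
for c in (a,b): print(c["intrinsics"],c["position"],c["orientation"])
print(arm.read_state(), arm.grip_depth)
E
```

```text
[[385.59398399   0.         318.42376745]
 [  0.         385.59398399 205.43123892]
 [  0.           0.           1.        ]] [ 0.18205385 -0.51784443  0.67208092] [-0.34310304  0.90756802 -0.22484074  0.08970635]
[[489.97296316   0.         323.33467189]
 [  0.         489.97296316 202.86213427]
 [  0.           0.           1.        ]] [ 0.36294818 -0.82951661  0.38910382] [-0.55420752  0.83128632 -0.03717577  0.02085778]
{'time': 0.1, 'joints': array([ 1.10472371e+00,  1.81458906e-01,  1.60788199e+00, -7.72289774e-06,
        1.35381812e+00, -2.06291811e-01]), 'dq': array([-0.00103834, -0.00132071, -0.00336157,  0.00132257,  0.00151303,
        0.00070228]), 'tau': array([ 6.04331453e-04, -4.45879626e+01, -3.52241600e+01, -3.91075591e-04,
        4.20192664e-03,  2.27016805e-06]), 'tcp_pos': array([0.14757695, 0.55550891, 0.40389102]), 'orientation': array([-2.54801201e-04,  1.29524603e-01,  9.91575899e-01, -7.40584176e-04]), 'contact_force': array([ 0.32584145, -0.58039698, -0.43639432]), 'moment': array([-0.00139513, -0.01639025,  0.06416855]), 'gripper_width': 1.0035827201331866} 0.1547
```

View pics/s0.png

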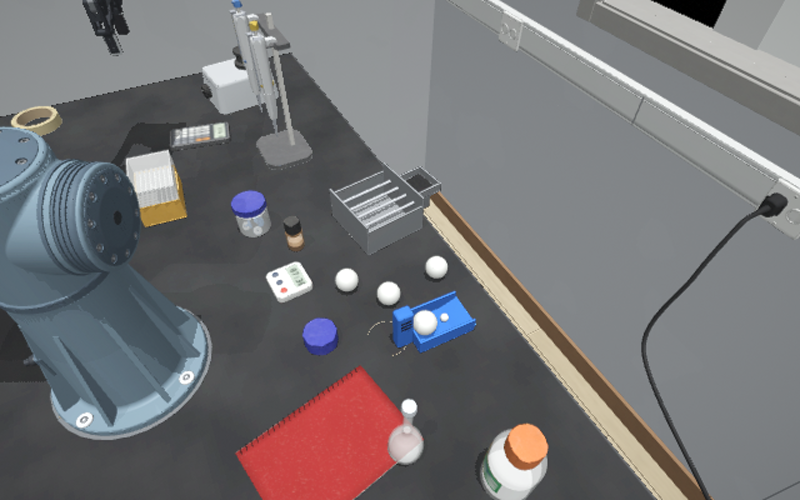

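View pics/d0.png

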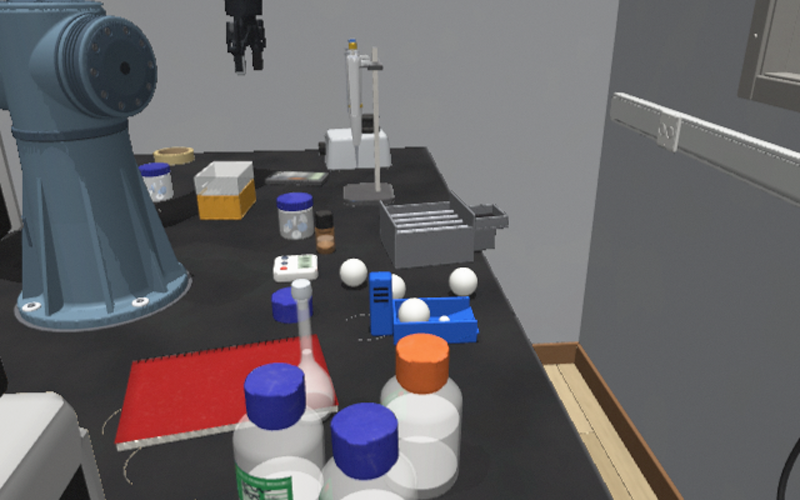

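Four white balls of the large size show in the scene view: (346,280), (388,293), (437,268) on the bench and (425,322) in the scoop. The one in the scoop is nearest the camera, so at the most negative y, which is farthest right; it is also the one that starts in the scoop. I'll confirm that in enlarged crops.

```bash
python3 - <<'E'
from h import *
save("scene","s1.png",(255,125,395,285),3.75)
save("side","d1.png",(280,150,420,280),4.5)
E
```

```text
(no output)
```

View pics/s1.png

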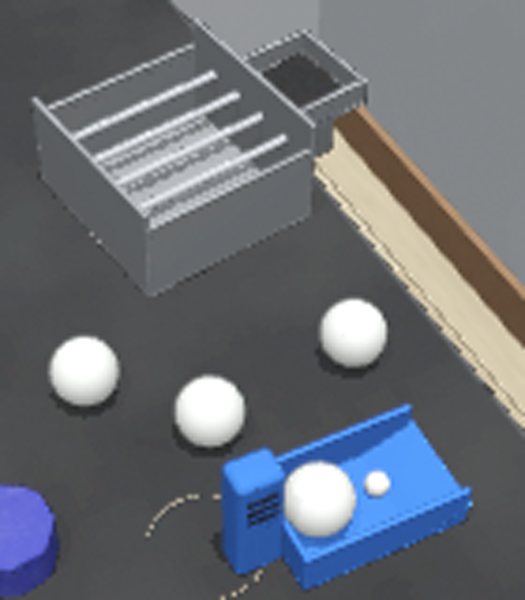

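View pics/d1.png

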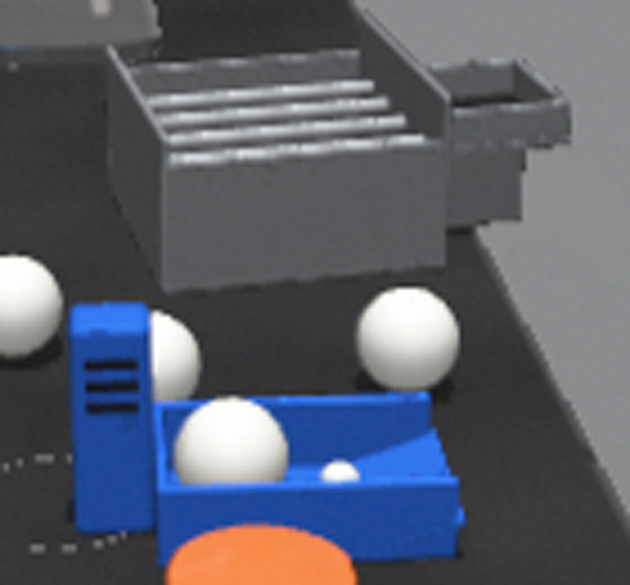

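The crops confirm it: the large ball is in the scoop behind the small one, at scene-crop (319,499), and three decoys lie on the bench. The scoop's mouth and the sieve's backstop and pan all face right. Next I fit both poses from the corner pixels.

```bash
cat > fit.py <<'E'
from h import *
from scipy.optimize import least_squares
S,D=cal("scene"),cal("side")
fs=lambda p:np.array([(p[0]+.5)/3.75-.5+255,(p[1]+.5)/3.75-.5+125])
fd=lambda p:np.array([(p[0]+.5)/4.5-.5+280,(p[1]+.5)/4.5-.5+150])
sieve=[('s',(152,293),(64,66,0)),('s',(310,213),(-64,66,0)),('s',(36,100),(64,-66,72)),('s',(150,220),(64,66,72)),('s',(307,32),(-132,-34,61)),('s',(366,88),(-132,34,61)),
('d',(165,290),(64,66,0)),('d',(443,265),(-64,66,0)),('d',(448,95),(-64,66,80)),('d',(108,48),(64,-66,72)),('d',(163,150),(64,66,72)),('d',(570,103),(-132,34,61)),('d',(517,63),(-132,-34,61))]
scoop=[('s',(223,468),(77,-11,80)),('s',(268,450),(49,-11,80)),('s',(287,470),(49,11,80)),('s',(243,489),(77,11,80)),('s',(241,572),(77,11,0)),('s',(305,588),(50,32,0)),
('d',(70,317),(77,11,80)),('d',(149,317),(49,11,80)),('d',(77,528),(77,11,0)),('d',(160,565),(50,32,0))]
def fit(pts,g):
    def r(v):
        o=[]
        for k,uv,X in pts:
            X=R.from_euler('z',v[2]).apply(np.array(X)/1e3)+[v[0],v[1],0]
            o.append(proj(S if k=='s' else D,X)-(fs if k=='s' else fd)(uv))
        return np.ravel(o)
    s=least_squares(r,g,loss='soft_l1'); print(s.x,np.degrees(s.x[2])); print(np.round(r(s.x).reshape(-1,2),1).tolist()); return s.x
if __name__=="__main__":
    a=fit(sieve,[.5,.1,3.3]); b=fit(scoop,[.45,-.1,3.3])
    gp=lambda v,X:R.from_euler('z',v[2]).apply(np.array(X)/1e3)+[v[0],v[1],0]
    print("grip",gp(b,(63,0,60)),"pan",gp(a,(-98,0,64)),"lip",gp(b,(-55,0,15)))
    print("tip far wall",proj(S,gp(b,(-55,-32,30))),fs((408,408)))
    for n,u in (("L",(319,499)),("b1",(84,371)),("b2",(209,411)),("b3",(353,333))): print(n,onz(S,*fs(u),.023 if n=="L" else .02))
E
python3 fit.py
```

```text
[0.47361872 0.10799546 3.28461614] 188.19464231791804
[[-0.3, 1.6], [0.7, 0.3], [-1.5, -0.8], [-1.0, -0.8], [-0.6, -1.9], [0.7, -2.9], [-0.3, 2.5], [0.8, 1.7], [1.3, 1.3], [-1.3, 0.5], [-0.3, -1.4], [0.4, 0.8], [0.2, -0.4]]
[ 0.45245138 -0.15434249  3.14809981] 180.3728328853785
[[-1.0, -2.6], [0.0, -3.5], [0.7, -0.4], [-0.8, 0.4], [-0.6, 1.0], [-0.7, -0.7], [0.1, 3.4], [1.3, 2.5], [0.0, 3.2], [-0.1, 1.1]]
grip [ 0.38945271 -0.15475244  0.06      ] pan [0.5706181  0.12196403 0.064     ] lip [ 0.50745022 -0.1539846   0.015     ]
tip far wall [363.72658385 229.31903385] [363.43333333 233.43333333]
L [ 0.42905645 -0.15639215  0.023     ]
b1 [ 0.35419035 -0.0152313   0.02      ]
b2 [ 0.40490803 -0.07448136  0.02      ]
b3 [ 0.50690857 -0.06256687  0.02      ]
```

```bash
cat >> h.py <<'E'
def tool(yaw,tilt):  # yaw of tool y (deg); tilt mouth-down about tool y (deg)
    y=np.radians(yaw); Y=np.array([np.cos(y),np.sin(y),0]); Z=np.array([0,0,-1.]); 
    return R.from_matrix(np.stack([np.cross(Y,Z),Y,Z],1))*R.from_euler('y',tilt,degrees=True)
def need(grasp,yaw,tilt=0,frm=None):
    s=arm.read_state(); r0=rot(s["orientation"]); r1=tool(yaw,tilt)
    tcp=np.array(grasp)-r1.apply([0,0,.1547])
    d=r0.inv().apply(tcp-s["tcp_pos"]); t=(r0.inv()*r1).as_rotvec(degrees=True)
    print("t",s["time"],"shift",np.round(d,4),"turn",np.round(t,2),"F",np.round(s["contact_force"],1),"w",round(s["gripper_width"],3))
def where():
    s=arm.read_state(); r=rot(s["orientation"]); print("t",s["time"],"tcp",np.round(s["tcp_pos"],4),"grasp",np.round(s["tcp_pos"]+r.apply([0,0,.1547]),4),"z",np.round(r.apply([0,0,1]),3),"y",np.round(r.apply([0,1,0]),3),"F",np.round(s["contact_force"],1),"w",round(s["gripper_width"],3))
E
python3 - <<'E'
from h import *
S,D=cal("scene"),cal("side")
print("stand top",tri(S,(288/1.25,42/1.25),D,(375/1.25,48/1.25)))
print("pip top",tri(S,(237/1.25,3/1.25),D,(352/1.25,42/1.25)))
print("flask top",tri(S,(408/1.25,403/1.25),D,(301/1.25,283/1.25)))
print("jar top",tri(S,(249/1.25,197/1.25),D,(295/1.25,199/1.25)))
need((.389,-.155,.16),90.4)
E
```

```text
stand top (array([0.40276052, 0.27427623, 0.30854753]), np.float64(0.008463310438442812))
pip top (array([0.3677364 , 0.46687398, 0.30867609]), np.float64(0.0013349288546760584))
flask top (array([ 0.30966345, -0.3123756 ,  0.14722462]), np.float64(0.0006574051663578648))
jar top (array([0.25902338, 0.21597803, 0.06489259]), np.float64(0.00449338380415218))
t 0.2 shift [-0.4158 -0.6246  0.09  ] turn [ -0.06  -0.02 -15.29] F [-0.4  0.6 -0.4] w 0.998
```

```bash
python3 -m handwheel '[[0.55,[-0.416,-0.625,0.05],[0,0,-15.3]],[0.55,[-0.416,-0.625,0.05],[0,0,-15.3]],[0.55,[-0.416,-0.625,0.05],[0,0,-15.3]],[0.55,[-0.416,-0.625,0.05],[0,0,-15.3]],[0.55,[-0.416,-0.625,0.05],[0,0,-15.3]]]' 45; python3 - <<'E'
from h import *
where(); need((.389,-.155,.16),90.4)
E
```

```text
time: 0.7
tcp_pos: [0.2278, 0.3178, 0.3878]
orientation: [0.0, -0.004, 1.0, -0.0]
contact_force: [1.3, -1.0, 0.7]
gripper_width: 0.555
t 0.7 tcp [0.2278 0.3178 0.3878] grasp [0.2279 0.3178 0.2331] z [ 0. -0. -1.] y [-0.008  1.    -0.   ] F [ 1.3 -1.   0.7] w 0.555
t 0.7 shift [-0.1572 -0.4742  0.0731] turn [-0.    0.02  0.08] F [ 1.3 -1.   0.7] w 0.555
```

```bash
python3 -m handwheel '[[0.55,[-0.157,-0.474,0.07],[0,0,0]],[0.55,[-0.157,-0.474,0.07],[0,0,0]],[0.55,[-0.157,-0.474,0.07],[0,0,0]],[0.55,[-0.157,-0.474,0.07],[0,0,0]],[0.55,[-0.157,-0.474,0.07],[0,0,0]]]' >/dev/null; python3 - <<'E'
from h import *
where(); need((.389,-.155,.16),90.4)
E
```

```text
t 1.2 tcp [0.3074 0.0833 0.3535] grasp [0.3077 0.0833 0.1988] z [ 0.002 -0.    -1.   ] y [-0.008  1.    -0.   ] F [0.8 0.5 0.5] w 0.552
t 1.2 shift [-0.0797 -0.2389  0.0389] turn [-0.01  0.11  0.04] F [0.8 0.5 0.5] w 0.552
```

```bash
python3 -m handwheel '[[0.55,[-0.08,-0.239,0.039],[0,0,0]],[0.55,[-0.08,-0.239,0.039],[0,0,0]],[0.55,[-0.08,-0.239,0.039],[0,0,0]],[0.55,[-0.08,-0.239,0.039],[0,0,0]],[0.55,[-0.08,-0.239,0.039],[0,0,0]]]' >/dev/null; python3 -m handwheel '[[0.55,[0,0,0],[0,0,0]],[0.55,[0,0,0],[0,0,0]]]' >/dev/null; python3 - <<'E'
from h import *
where(); need((.389,-.155,.06),90.4)
import numpy as np
c=camera("scene"); f=c["frame"][170:300,270:410]; g=camera("side")["frame"][130:280,290:400]
f=cv2.resize(f,(560,520),interpolation=cv2.INTER_CUBIC); cv2.imwrite("pics/s2.png",f)
w=camera("wrist"); print(w["intrinsics"],w["position"],w["orientation"]); cv2.imwrite("pics/w2.png",w["frame"])
np.save("pics/wrist_cal.npy",dict(K=w["intrinsics"],p=w["position"],q=w["orientation"]),allow_pickle=True)
E
```

```text
t 1.9 tcp [ 0.3874 -0.1495  0.3144] grasp [ 0.3871 -0.1493  0.1597] z [-0.002  0.002 -1.   ] y [-0.005  1.     0.002] F [-1.   1.2 -0.5] w 0.553
t 1.9 shift [-0.0018 -0.0056  0.0997] turn [ 0.09 -0.1  -0.13] F [-1.   1.2 -0.5] w 0.553
[[309.70691629   0.         321.43278086]
 [  0.         309.70691629 198.59846537]
 [  0.           0.           1.        ]] [ 0.30457431 -0.1484503   0.28380264] [0.11362504 0.69563887 0.70004377 0.11451915]
```

View pics/w2.png

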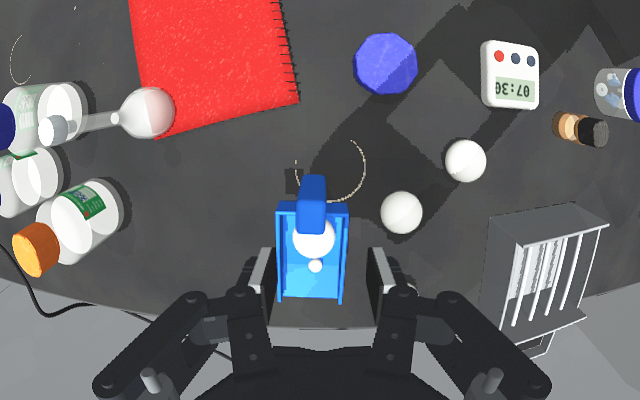

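Wrist view: scoop dead ahead, grip top around (299–326, 177–232), walls ending at (277,300) and (343,305), the small ball at (315,266) in front of the large one at (313,238). I'll check the fitted pose against it.

```bash
cat >> h.py <<'E'
def fish(c,X):
    K=np.array(c["K"]); x=rot(c["q"]).inv().apply(np.array(X)-np.array(c["p"])); rho=np.hypot(x[...,0],x[...,1]); th=np.arctan2(rho,x[...,2])
    return np.stack([K[0,2]+K[0,0]*th*x[...,0]/rho,K[1,2]+K[1,1]*th*x[...,1]/rho],-1)
E
python3 - <<'E'
from h import *
W=cal("wrist"); v=[.45245,-.15434,np.radians(180.37)]
for n,X in dict(g1=(77,11,80),g2=(77,-11,80),g3=(49,11,80),g4=(49,-11,80),w1=(50,32,30),w2=(50,-32,30),w3=(-55,32,30),w4=(-55,-32,30),big=(27,0,23),lip=(-55,0,15)).items():
    print(n,np.round(fish(W,R.from_euler('z',v[2]).apply(np.array(X)/1e3)+[v[0],v[1],0]),1))
f=cv2.imread("pics/w2.png")[165:315,260:365]; cv2.imwrite("pics/w2c.png",cv2.resize(f,None,fx=4,fy=4,interpolation=cv2.INTER_CUBIC))
E
```

```text
g1 [295.8 201.8]
g2 [327.3 201.8]
g3 [297. 238.]
g4 [327.1 238.1]
w1 [277.4 212.1]
w2 [349.9 212.1]
w3 [283.8 306.5]
w4 [345.8 306.8]
big [314.  232.6]
lip [315.  298.4]
```

View pics/w2c.png

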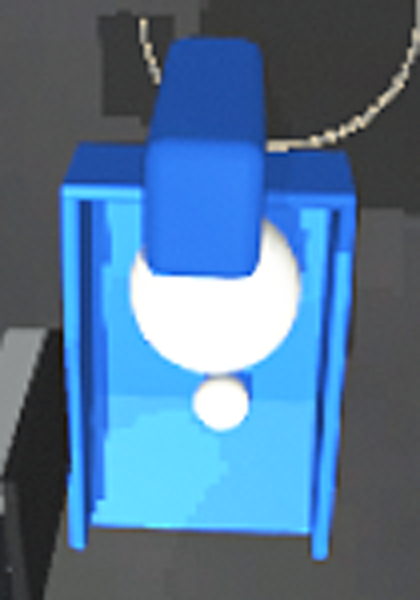

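The wrist view agrees to about 3 mm; the scoop's yaw comes out near 178.2°, with the grip at about (0.387, -0.155). I go down and grip.

```bash
python3 -m handwheel '[[0.55,[0,-0.006,0.03],[0,0,2.3]],[0.55,[0,-0.006,0.06],[0,0,2.3]],[0.55,[0,-0.006,0.085],[0,0,2.3]],[0.55,[0,-0.006,0.0995],[0,0,2.3]],[0.55,[0,-0.006,0.0995],[0,0,2.3]]]' 45 >/dev/null; python3 - <<'E'
from h import *
where()
E
python3 -m handwheel '[[0,[0,0,0],[0,0,0]],[0,[0,0,0],[0,0,0]],[0,[0,0,0],[0,0,0]],[0,[0,0,0],[0,0,0]],[0,[0,0,0],[0,0,0]]]' 45
python3 -m handwheel '[[0,[0,0,0],[0,0,0]],[0,[0,0,0],[0,0,0]]]' 45
python3 -m handwheel '[[0,[0,0,-0.01],[0,0,0]],[0,[0,0,-0.025],[0,0,0]],[0,[0,0,-0.04],[0,0,0]],[0,[0,0,-0.055],[0,0,0]],[0,[0,0,-0.07],[0,0,0]]]' 45; python3 - <<'E'
from h import *
where()
E
```

```text
t 2.55 tcp [ 0.3867 -0.1528  0.2143] grasp [ 0.3863 -0.1524  0.0596] z [-0.003  0.002 -1.   ] y [0.031 1.    0.002] F [-0.   0.4  0.4] w 0.548
time: 3.05
tcp_pos: [0.3882, -0.1548, 0.2169]
orientation: [0.001, 0.016, 1.0, -0.0]
contact_force: [-0.2, 2.4, 7.6]
gripper_width: 0.255
time: 3.25
tcp_pos: [0.3882, -0.1548, 0.217]
orientation: [0.001, 0.016, 1.0, -0.0]
contact_force: [-0.3, 3.0, 7.0]
gripper_width: 0.252
time: 3.75
tcp_pos: [0.3873, -0.1545, 0.2867]
orientation: [-0.0, 0.016, 1.0, -0.0]
contact_force: [0.5, -0.7, -2.8]
gripper_width: 0.25
t 3.75 tcp [ 0.3873 -0.1545  0.2867] grasp [ 0.3873 -0.1545  0.132 ] z [-0. -0. -1.] y [ 0.033  0.999 -0.   ] F [ 0.5 -0.7 -2.8] w 0.25
```

```bash
cat >> h.py <<'E'
def lipneed(lip,yaw,tilt):
    r=tool(yaw,tilt); need(np.array(lip)-r.apply([-.118,0,.045]),yaw,tilt)
E
python3 - <<'E'
from h import *
lipneed((.449,.1044,.115),98.2,0)
E
```

```text
t 3.75 shift [ 0.063   0.2401 -0.028 ] turn [-1.000e-02 -1.000e-02 -1.008e+01] F [ 0.5 -0.7 -2.8] w 0.25
```

```bash
python3 -m handwheel '[[0,[0.002,0.006,-0.012],[0,0,0]],[0,[0.005,0.02,-0.028],[0,0,-1]],[0,[0.01,0.04,-0.028],[0,0,-2]],[0,[0.017,0.065,-0.028],[0,0,-3]],[0,[0.024,0.09,-0.028],[0,0,-4]]]' >/dev/null;  python3 - <<'E'
from h import *
where();lipneed((.449,.1044,.115),98.2,0)
E
```

```text
t 4.25 tcp [ 0.366  -0.0631  0.3141] grasp [ 0.366  -0.0631  0.1594] z [ 0. -0. -1.] y [-0.037  0.999 -0.   ] F [ 0.5  0.1 -3. ] w 0.254
t 4.25 shift [ 0.0282  0.1518 -0.0006] turn [-0.01  0.01 -6.09] F [ 0.5  0.1 -3. ] w 0.254
```

```bash
python3 -m handwheel '[[0,[0.005,0.025,0],[0,0,-1]],[0,[0.01,0.05,0],[0,0,-2]],[0,[0.015,0.075,0],[0,0,-3]],[0,[0.02,0.1,0],[0,0,-4]],[0,[0.024,0.125,0],[0,0,-5]]]' >/dev/null; python3 -m handwheel '[[0,[0.003,0.015,0],[0,0,-0.7]],[0,[0.004,0.023,0],[0,0,-1]],[0,[0.0045,0.0265,0],[0,0,-1.1]],[0,[0.0045,0.0265,0],[0,0,-1.1]]]' >/dev/null;  python3 - <<'E'
from h import *
where();lipneed((.449,.1044,.115),98.2,0)
for t in (8,16): lipneed((.449,.1044,.09),98.2,t)
w=camera("wrist");np.save("pics/wrist_cal.npy",dict(K=w["intrinsics"],p=w["position"],q=w["orientation"]),allow_pickle=True)
cv2.imwrite("pics/w3.png",cv2.resize(w["frame"][180:380,200:460],None,fx=3,fy=3,interpolation=cv2.INTER_CUBIC))
E
```

```text
t 5.15 tcp [0.3302 0.0859 0.3138] grasp [0.3303 0.0858 0.1591] z [ 0. -0. -1.] y [-0.143  0.99  -0.   ] F [-0.8 -0.5 -3.2] w 0.251
t 5.15 shift [-0.0022  0.0014 -0.0009] turn [-0.02  0.01  0.03] F [-0.8 -0.5 -3.2] w 0.251
t 5.15 shift [-0.0311  0.0014  0.0096] turn [-0.02  8.01  0.03] F [-0.8 -0.5 -3.2] w 0.251
t 5.15 shift [-0.0618  0.0014 -0.0007] turn [-0.02 16.01  0.03] F [-0.8 -0.5 -3.2] w 0.251
```

View pics/w3.png

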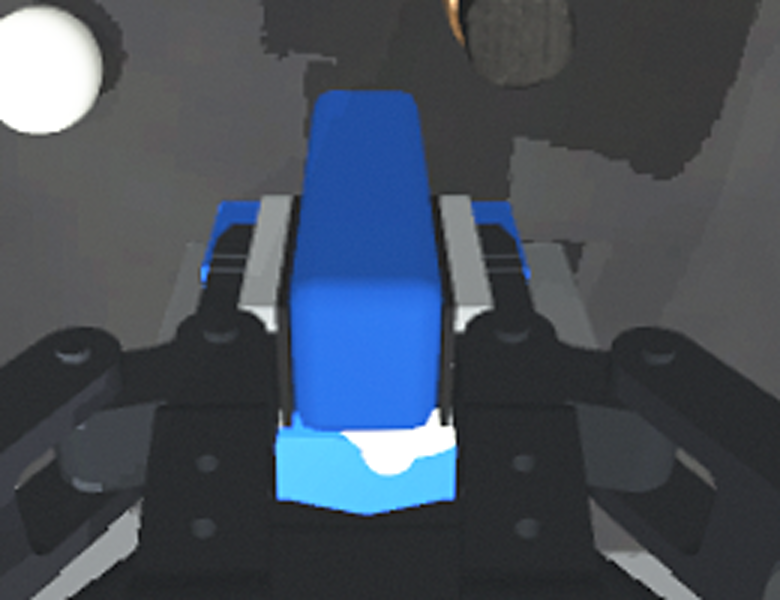

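Wrist crop: the scoop is level and both balls are still in it. The sieve's rear-wall corners show at (190,245) and about (567,243), centred a few pixels right of the scoop's centreline.

```bash
python3 - <<'E'
from h import *
W=cal("wrist")
for X in ((64,66,72),(64,-66,72),(64,66,0),(64,-66,0)):
    p=R.from_euler('z',188.2,degrees=True).apply(np.array(X)/1e3)+[.4736,.108,0]
    print(X,np.round((fish(W,p)-[200,180])*3+1))
for t in (8,16,24,32,40,46): lipneed((.449,.1064,.085),98.2,t)
E
```

```text
(64, 66, 72) [141. 363.]
(64, -66, 72) [601. 362.]
(64, 66, 0) [184. 240.]
(64, -66, 0) [557. 240.]
t 5.2 shift [-0.0313  0.0037  0.0146] turn [-0.03  8.01  0.  ] F [-0.4  0.5 -2.1] w 0.251
t 5.2 shift [-0.062   0.0037  0.0043] turn [-0.03 16.01 -0.  ] F [-0.4  0.5 -2.1] w 0.251
t 5.2 shift [-0.0938  0.0037 -0.0016] turn [-0.03 24.01 -0.  ] F [-0.4  0.5 -2.1] w 0.251
t 5.2 shift [-0.1261  0.0037 -0.0031] turn [-3.000e-02  3.201e+01 -0.000e+00] F [-0.4  0.5 -2.1] w 0.251
t 5.2 shift [-0.1583  0.0037 -0.    ] turn [-3.000e-02  4.001e+01 -1.000e-02] F [-0.4  0.5 -2.1] w 0.251
t 5.2 shift [-0.182   0.0037  0.0052] turn [-3.000e-02  4.601e+01 -1.000e-02] F [-0.4  0.5 -2.1] w 0.251
```

```bash
python3 -m handwheel '[[0,[-0.016,0.001,0],[0,4,0]],[0,[-0.031,0.002,0],[0,8,0]],[0,[-0.0465,0.003,0.002],[0,12,0]],[0,[-0.062,0.0035,0.0043],[0,16,0]],[0,[-0.078,0.0035,0.006],[0,20,0]]]';  python3 - <<'E'
from h import *
where()
for t in (24,28,32,36,40): lipneed((.449,.107,.078),98.2,t)
E
```

```text
time: 5.7
tcp_pos: [0.4082, 0.0998, 0.3075]
orientation: [-0.174, -0.07, 0.982, -0.013]
contact_force: [-0.5, -0.5, -3.1]
gripper_width: 0.255
t 5.7 tcp [0.4082 0.0998 0.3075] grasp [0.3555 0.0922 0.1622] z [-0.341 -0.049 -0.939] y [-0.141  0.99  -0.   ] F [-0.5 -0.5 -3.1] w 0.255
t 5.7 shift [-0.0136  0.0013 -0.006 ] turn [ 0.01  3.87 -0.07] F [-0.5 -0.5 -3.1] w 0.255
t 5.7 shift [-0.0283  0.0014 -0.0128] turn [ 0.02  7.87 -0.07] F [-0.5 -0.5 -3.1] w 0.255
t 5.7 shift [-0.0435  0.0014 -0.0185] turn [ 0.02 11.87 -0.07] F [-0.5 -0.5 -3.1] w 0.255
t 5.7 shift [-0.059   0.0014 -0.0232] turn [ 0.02 15.87 -0.07] F [-0.5 -0.5 -3.1] w 0.255
t 5.7 shift [-0.0748  0.0014 -0.0267] turn [ 0.02 19.87 -0.07] F [-0.5 -0.5 -3.1] w 0.255
```

```bash
python3 -m handwheel '[[0,[-0.0136,0.001,-0.006],[0,3.9,0]],[0,[-0.0283,0.001,-0.0128],[0,7.9,0]],[0,[-0.0435,0.001,-0.0185],[0,11.9,0]],[0,[-0.0515,0.001,-0.021],[0,13.9,0]],[0,[-0.059,0.001,-0.0232],[0,15.9,0]]]';  python3 - <<'E'
from h import *
where()
for t in (38,40,42,44): lipneed((.449,.107,.078),98.2,t)
E
```

```text
time: 6.2
tcp_pos: [0.471, 0.1096, 0.3088]
orientation: [-0.308, -0.067, 0.949, -0.022]
contact_force: [-0.0, 0.2, -3.0]
gripper_width: 0.256
t 6.2 tcp [0.471  0.1096 0.3088] grasp [0.3811 0.0967 0.1836] z [-0.581 -0.083 -0.81 ] y [-0.141  0.99  -0.   ] F [-0.   0.2 -3. ] w 0.256
t 6.2 shift [-0.0068  0.0006 -0.0039] turn [ 0.05  2.07 -0.06] F [-0.   0.2 -3. ] w 0.256
t 6.2 shift [-0.014   0.0006 -0.0077] turn [ 0.05  4.07 -0.06] F [-0.   0.2 -3. ] w 0.256
t 6.2 shift [-0.0213  0.0006 -0.0112] turn [ 0.05  6.07 -0.06] F [-0.   0.2 -3. ] w 0.256
t 6.2 shift [-0.0288  0.0006 -0.0144] turn [ 0.05  8.07 -0.06] F [-0.   0.2 -3. ] w 0.256
```

```bash
python3 -m handwheel '[[0,[-0.0068,0,-0.0039],[0,2,0]],[0,[-0.014,0,-0.0077],[0,4,0]],[0,[-0.0213,0,-0.0112],[0,6,0]],[0,[-0.0288,0,-0.0144],[0,8,0]],[0,[-0.0288,0,-0.0144],[0,8,0]]]';python3 -m handwheel '[[0,[0,0,0],[0,0,0]],[0,[0,0,0],[0,0,0]],[0,[0,0,0],[0,0,0]],[0,[0,0,0],[0,0,0]],[0,[0,0,0],[0,0,0]]]';  python3 - <<'E'
from h import *
where()
save("scene","s4.png",(255,105,395,245),3)
save("side","d4.png",(280,100,420,230),3)
a=cv2.imread("pics/s4.png");b=cv2.imread("pics/d4.png");m=np.zeros((420,840,3),np.uint8);m[:,:420]=a;m[:390,420:]=b;cv2.imwrite("pics/m4.png",m[:, :800])
E
```

```text
time: 6.7
tcp_pos: [0.5023, 0.1141, 0.3033]
orientation: [-0.373, -0.066, 0.925, -0.026]
contact_force: [0.3, -0.2, -3.0]
gripper_width: 0.251
time: 7.2
tcp_pos: [0.5009, 0.1151, 0.3044]
orientation: [-0.372, -0.066, 0.925, -0.027]
contact_force: [-0.3, 0.1, -1.8]
gripper_width: 0.254
t 7.2 tcp [0.5009 0.1151 0.3044] grasp [0.3949 0.0998 0.1929] z [-0.686 -0.099 -0.721] y [-0.143  0.99  -0.   ] F [-0.3  0.1 -1.8] w 0.254
```

View pics/m4.png

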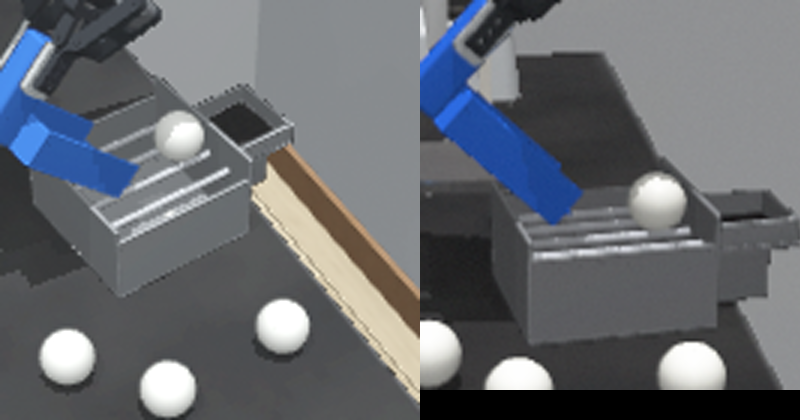

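The large ball rests on the bars near the backstop (left crop (180,135), right crop (657,200)). The scoop's load fell to roughly its empty weight. Now I back off and return the scoop.

```bash
python3 -m handwheel '[[0,[0,0,0],[0,0,0]],[0,[0,0,0],[0,0,0]],[0,[0,0,0],[0,0,0]],[0,[0,0,0],[0,0,0]]]' >/dev/null; python3 - <<'E'
from h import *
where()
need((.385,.098,.225),98.2,44)
need((.36,.094,.25),98.2,30)
need((.34,.09,.24),98.2,10)
need((.335,.088,.23),98.2,0)
E
```

```text
t 7.7 tcp [0.501  0.1151 0.304 ] grasp [0.3948 0.0998 0.1926] z [-0.686 -0.099 -0.721] y [-0.143  0.99  -0.   ] F [ 0.3  0.4 -1.9] w 0.251
t 7.7 shift [ 0.0294 -0.0004 -0.0165] turn [-0.01  0.1   0.01] F [ 0.3  0.4 -1.9] w 0.251
t 7.7 shift [ 0.1024 -0.0007 -0.0124] turn [-1.00e-02 -1.39e+01  1.00e-02] F [ 0.3  0.4 -1.9] w 0.251
t 7.7 shift [ 0.1593 -0.0018  0.0307] turn [-1.00e-02 -3.39e+01  1.00e-02] F [ 0.3  0.4 -1.9] w 0.251
t 7.7 shift [ 0.1771 -0.0031  0.0585] turn [-1.00e-02 -4.39e+01  2.00e-02] F [ 0.3  0.4 -1.9] w 0.251
```

```bash
python3 -m handwheel '[[0,[0.0294,0,-0.0165],[0,0,0]],[0,[0.066,0,-0.0145],[0,-7,0]],[0,[0.1024,0,-0.0124],[0,-14,0]],[0,[0.122,0,0.002],[0,-21,0]],[0,[0.14,0,0.016],[0,-27.5,0]]]' >/dev/null; python3 - <<'E'
from h import *
where()
need((.335,.088,.23),98.2,0)
need((.387,-.155,.14),88.2,0)
E
```

```text
t 8.2 tcp [0.3893 0.099  0.3905] grasp [0.347  0.0928 0.2418] z [-0.273 -0.04  -0.961] y [-0.143  0.99  -0.   ] F [-0.3 -0.5 -1.3] w 0.25
t 8.2 shift [ 0.0515 -0.0031  0.0208] turn [ -0.03 -16.04   0.02] F [-0.3 -0.5 -1.3] w 0.25
t 8.2 shift [ 0.0106 -0.251   0.1028] turn [ -1.43 -15.99   9.95] F [-0.3 -0.5 -1.3] w 0.25
```

```bash
python3 -m handwheel '[[0,[0.02,-0.001,0.008],[0,-6,0]],[0,[0.04,-0.002,0.015],[0,-12,0]],[0,[0.0515,-0.003,0.0208],[0,-16,0]],[0,[0.0515,-0.003,0.0208],[0,-16,0]]]' >/dev/null; python3 - <<'E'
from h import *
where()
need((.387,-.155,.14),88.2,0)
E
```

```text
t 8.6 tcp [0.3341 0.0882 0.384 ] grasp [0.3332 0.088  0.2293] z [-0.006 -0.001 -1.   ] y [-0.143  0.99  -0.   ] F [ 0.5  0.3 -2.1] w 0.256
t 8.6 shift [-0.0182 -0.2482  0.0892] turn [-0.04 -0.35  9.99] F [ 0.5  0.3 -2.1] w 0.256
```

```bash
python3 -m handwheel '[[0,[-0.003,-0.03,0.005],[0,0,1.5]],[0,[-0.006,-0.065,0.01],[0,0,3]],[0,[-0.009,-0.1,0.02],[0,0,4.5]],[0,[-0.012,-0.14,0.035],[0,0,6]],[0,[-0.015,-0.18,0.05],[0,0,7.5]]]' >/dev/null; python3 - <<'E'
from h import *
where()
need((.387,-.155,.1),88.2,0)
E
```

```text
t 9.1 tcp [ 0.3769 -0.0897  0.3339] grasp [ 0.3757 -0.0898  0.1792] z [-0.008 -0.001 -1.   ] y [-0.011  1.    -0.001] F [ 1.1  0.2 -1.9] w 0.25
t 9.1 shift [-0.01   -0.0653  0.0792] turn [-0.04 -0.46  2.46] F [ 1.1  0.2 -1.9] w 0.25
```

```bash
python3 -m handwheel '[[0,[-0.005,-0.035,0.01],[0,-0.4,1.5]],[0,[-0.01,-0.06,0.025],[0,-0.4,2.5]],[0,[-0.01,-0.0653,0.05],[0,-0.4,2.5]],[0,[-0.01,-0.0653,0.079],[0,-0.4,2.5]],[0,[-0.01,-0.0653,0.079],[0,-0.4,2.5]]]' >/dev/null; python3 - <<'E'
from h import *
where()
need((.387,-.155,.0623),88.2,0)
save("scene","s5.png",(255,105,395,265),3.5)
E
```

```text
t 9.6 tcp [ 0.3852 -0.1526  0.2515] grasp [ 0.384  -0.1519  0.0969] z [-0.008  0.005 -1.   ] y [0.032 0.999 0.005] F [-1.3  0.3 -2.2] w 0.251
t 9.6 shift [-0.0021 -0.0025  0.0345] turn [ 0.27 -0.47 -0.04] F [-1.3  0.3 -2.2] w 0.251
```

View pics/s5.png

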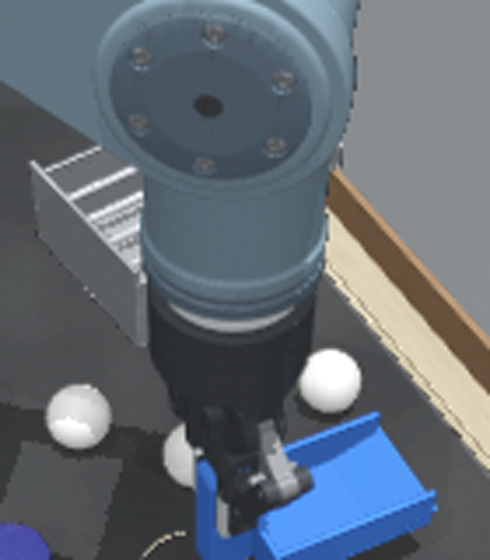

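The scoop looks empty (right-hand blue floor clear), still held and clear of the decoys. I set it down gently.

```bash
python3 -m handwheel '[[0,[-0.002,-0.0025,0.012],[0,0,0]],[0,[-0.002,-0.0025,0.023],[0,0,0]],[0,[-0.002,-0.0025,0.029],[0,0,0]],[0,[-0.002,-0.0025,0.032],[0,0,0]],[0,[-0.002,-0.0025,0.032],[0,0,0]]]'; python3 -m handwheel '[[0,[0,0,0.001],[0,0,0]],[0,[0,0,0.002],[0,0,0]],[0,[0,0,0.002],[0,0,0]]]'; python3 - <<'E'
from h import *
where()
E
```

```text
time: 10.15
tcp_pos: [0.3883, -0.1555, 0.223]
orientation: [-0.0, 0.015, 1.0, -0.0]
contact_force: [-0.8, -0.9, -0.9]
gripper_width: 0.252
time: 10.45
tcp_pos: [0.3883, -0.1557, 0.2212]
orientation: [0.0, 0.016, 1.0, -0.001]
contact_force: [-0.0, 0.7, -1.1]
gripper_width: 0.252
t 10.45 tcp [ 0.3883 -0.1557  0.2212] grasp [ 0.3884 -0.1559  0.0665] z [ 0.    -0.001 -1.   ] y [ 0.031  1.    -0.001] F [-0.   0.7 -1.1] w 0.252
```

```bash
python3 -m handwheel '[[0,[0,0,0.002],[0,0,0]],[0,[0,0,0.0035],[0,0,0]],[0,[0,0,0.0035],[0,0,0]]]'; python3 -m handwheel '[[0,[0,0,0.001],[0,0,0]],[0,[0,0,0.001],[0,0,0]]]'
```

```text
time: 10.75
tcp_pos: [0.3882, -0.1557, 0.2173]
orientation: [-0.0, 0.016, 1.0, -0.0]
contact_force: [-0.5, 0.3, -1.7]
gripper_width: 0.251
time: 10.95
tcp_pos: [0.3883, -0.1558, 0.217]
orientation: [-0.0, 0.015, 1.0, -0.001]
contact_force: [-3.2, 1.7, 5.4]
gripper_width: 0.252
```

Contact at the expected height. I release and rise.

```bash
python3 -m handwheel '[[0.55,[0,0,0],[0,0,0]],[0.55,[0,0,0],[0,0,0]],[0.55,[0,0,0],[0,0,0]],[0.55,[0,0,0],[0,0,0]]]'; python3 -m handwheel '[[0.55,[0,0,-0.02],[0,0,0]],[0.55,[0,0,-0.06],[0,0,0]],[0.55,[0,0,-0.11],[0,0,0]],[0.55,[0,0,-0.15],[0,0,0]],[0.55,[0,0,-0.15],[0,0,0]]]'; python3 - <<'E'
from h import *
need((.40,.09,.22),98.2,0)
E
```

```text
time: 11.35
tcp_pos: [0.3883, -0.1557, 0.2165]
orientation: [0.0, 0.016, 1.0, -0.001]
contact_force: [-0.2, -1.2, -0.3]
gripper_width: 0.544
time: 11.85
tcp_pos: [0.3899, -0.1566, 0.3725]
orientation: [0.005, 0.015, 1.0, -0.004]
contact_force: [0.4, -0.7, 0.6]
gripper_width: 0.547
t 11.85 shift [-0.0025  0.2468 -0.0041] turn [-0.5   0.5  -9.97] F [ 0.4 -0.7  0.6] w 0.547
```

```bash
python3 - <<'E'
from h import *
S,D=cal("scene"),cal("side")
a=onz(S,315,150,.069);b=onz(D,359,166.7,.069);t=tri(S,(315,150),D,(359,166.7))
print(a,b,t)
for p in (a,b,t[0]): print(R.from_euler('z',-188.2,degrees=True).apply(p-np.array([.4736,.110,0])))
E
python3 -m handwheel '[[0.7,[0,0.045,0],[0,0,-2]],[0.7,[0,0.09,0],[0,0,-4]],[0.7,[0,0.14,0],[0,0,-6]],[0.7,[0,0.19,0],[0,0,-8]],[0.7,[-0.002,0.235,0],[-0.5,0.5,-10]]]';python3 -m handwheel '[[0.7,[0,0.01,0],[0,0,0]],[0.7,[0,0.01,0],[0,0,0]]]' >/dev/null
python3 - <<'E'
from h import *
where()
w=camera("wrist");np.save("pics/wrist_cal.npy",dict(K=w["intrinsics"],p=w["position"],q=w["orientation"]),allow_pickle=True)
cv2.imwrite("pics/w6.png",cv2.resize(w["frame"][190:390,200:460],None,fx=3,fy=3,interpolation=cv2.INTER_CUBIC))
for X in ((-60,0,80),(-60,60,80),(60,60,72),(60,-60,72)):
    p=R.from_euler('z',188.2,degrees=True).apply(np.array(X)/1e3)+[.4736,.110,0]
    print(X,np.round((fish(w and cal("wrist"),p)-[200,190])*3+1))
E
```

```text
[0.51359071 0.1117981  0.069     ] [0.51560051 0.12106303 0.069     ] (array([0.51271392, 0.10850412, 0.07270237]), np.float64(0.002032492568557353))
[-0.03983831  0.00392412  0.069     ]
[-0.04314902 -0.00495943  0.069     ]
[-0.03850067  0.00705937  0.07270237]
time: 12.35
tcp_pos: [0.3967, 0.0814, 0.3656]
orientation: [-0.005, -0.072, 0.997, 0.004]
contact_force: [1.0, -0.1, 0.4]
gripper_width: 0.698
t 12.55 tcp [0.3956 0.0906 0.3655] grasp [0.394  0.0916 0.2108] z [-0.011  0.007 -1.   ] y [-0.146  0.989  0.009] F [ 0.8 -0.6 -0.7] w 0.698
(-60, 0, 80) [381. 401.]
(-60, 60, 80) [213. 398.]
(60, 60, 72) [188.  80.]
(60, -60, 72) [577.  79.]
```

View pics/w6.png

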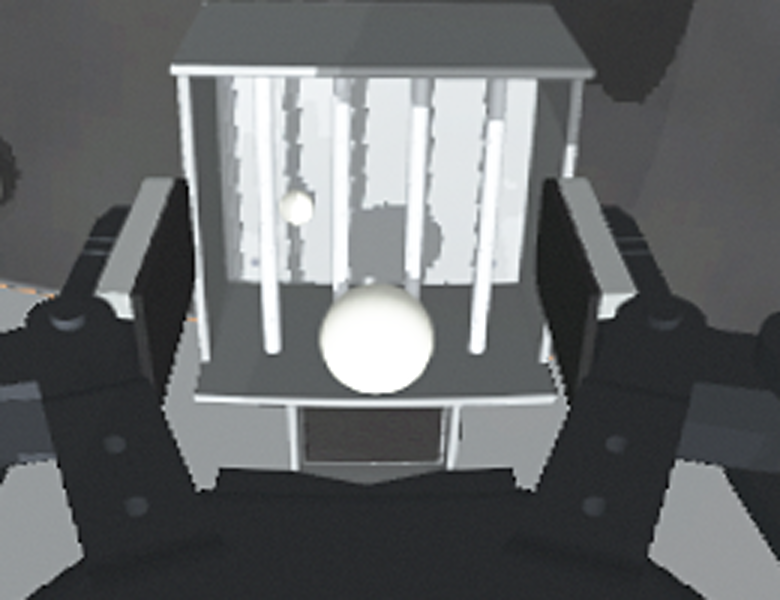

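The small ball is in the tray under the bars at (297,207). The large ball lies in the middle groove against the backstop at (377,339), and the pan shows behind the backstop at about (373,435).

```bash
cat >> h.py <<'E'
def fishz(c,u,v,z):
    K=np.array(c["K"]); d=np.array([(u-K[0,2])/K[0,0],(v-K[1,2])/K[1,1]]); th=np.linalg.norm(d)
    r=rot(c["q"]).apply([*(d/th*np.sin(th)),np.cos(th)]); return np.array(c["p"])+r*(z-c["p"][2])/r[2]
E
python3 - <<'E'
from h import *
W=cal("wrist"); f=lambda u,v,z:fishz(W,(u-1)/3+200,(v-1)/3+190,z)
b=f(377,339,.069); print("ball",b)
c1,c2=f(172,69,.072),f(595,71,.072); k1,k2=f(197,399,.08),f(555,399,.08)
print(c1,c2,np.linalg.norm(c1-c2),k1,k2,np.linalg.norm(k1-k2))
m1,m2=(c1+c2)/2,(k1+k2)/2; d=m2-m1; d/=np.linalg.norm(d[:2]); print("len",np.linalg.norm((m2-m1)[:2]),"dir",np.degrees(np.arctan2(d[1],d[0])))
print("pan est",m2+d*.036)
yaw=90+np.degrees(np.arctan2(d[1],d[0]))
need((b[0],b[1],.15),yaw)
E
```

```text
ball [0.51334216 0.11448007 0.069     ]
[0.42003674 0.03669043 0.072     ] [0.40223129 0.16592053 0.072     ] 0.13045095547464702 [0.54301578 0.05358159 0.08      ] [0.52574463 0.18131454 0.08      ] 0.12889530316988612
len 0.12429885630595049 dir 7.4620290427637075
pan est [0.57007533 0.12212335 0.082317  ]
t 12.6 shift [-0.1204  0.0073  0.0599] turn [ 0.46 -0.54  0.86] F [ 0.8 -0.3  0.2] w 0.7
```

```bash
python3 -m handwheel '[[0.7,[-0.04,0.003,0.01],[0.5,-0.5,0.8]],[0.7,[-0.08,0.006,0.03],[0.5,-0.5,0.8]],[0.7,[-0.11,0.007,0.05],[0.5,-0.5,0.8]],[0.7,[-0.12,0.007,0.06],[0.5,-0.5,0.8]],[0.7,[-0.12,0.007,0.06],[0.5,-0.5,0.8]]]' >/dev/null;python3 -m handwheel '[[0.7,[0,0,0],[0,0,0]],[0.7,[0,0,0],[0,0,0]]]' >/dev/null
python3 - <<'E'
from h import *
where(); need((.5128,.1145,.074),97.5)
E
```

```text
t 13.3 tcp [0.5131 0.1127 0.3061] grasp [0.5133 0.1127 0.1514] z [ 0.001 -0.    -1.   ] y [-0.128  0.992 -0.001] F [0.1 0.4 0.5] w 0.697
t 13.3 shift [0.0002 0.0018 0.0774] turn [-0.04  0.07 -0.16] F [0.1 0.4 0.5] w 0.697
```

```bash
python3 -m handwheel '[[0.7,[0,0.0015,0.025],[0,0,0]],[0.7,[0,0.0015,0.05],[0,0,0]],[0.7,[0,0.0015,0.07],[0,0,0]],[0.7,[0,0.0015,0.0775],[0,0,0]],[0.7,[0,0.0015,0.0775],[0,0,0]]]' 30
python3 -m handwheel '[[0,[0,0,0],[0,0,0]],[0,[0,0,0],[0,0,0]],[0,[0,0,0],[0,0,0]],[0,[0,0,0],[0,0,0]],[0,[0,0,0],[0,0,0]]]' 30
python3 -m handwheel '[[0,[0,0,-0.01],[0,0,0]],[0,[0,0,-0.03],[0,0,0]],[0,[0,0,-0.05],[0,0,0]],[0,[0,0,-0.065],[0,0,0]],[0,[0,0,-0.065],[0,0,0]]]' 30;python3 - <<'E'
from h import *
where(); need((.5705,.122,.15),97.5);need((.5705,.122,.071),97.5)
E
```

```text
time: 13.8
tcp_pos: [0.5127, 0.1149, 0.2279]
orientation: [-0.0, -0.065, 0.998, -0.0]
contact_force: [-0.1, -0.1, 0.7]
gripper_width: 0.699
time: 14.3
tcp_pos: [0.514, 0.1152, 0.2295]
orientation: [0.002, -0.065, 0.998, -0.0]
contact_force: [-1.5, -0.1, 7.5]
gripper_width: 0.449
time: 14.8
tcp_pos: [0.5141, 0.1152, 0.2958]
orientation: [0.003, -0.065, 0.998, -0.0]
contact_force: [0.2, 0.5, -1.0]
gripper_width: 0.45
t 14.8 tcp [0.5141 0.1152 0.2958] grasp [0.515  0.1152 0.1411] z [ 0.006 -0.    -1.   ] y [-0.129  0.992 -0.001] F [ 0.2  0.5 -1. ] w 0.45
t 14.8 shift [-0.0568 -0.0006 -0.0086] turn [-0.06  0.32 -0.08] F [ 0.2  0.5 -1. ] w 0.45
t 14.8 shift [-0.0564 -0.0005  0.0704] turn [-0.06  0.32 -0.08] F [ 0.2  0.5 -1. ] w 0.45
```

Ball held (opening 0.45, about 38 mm). I go over the pan, staying high enough that the fingertips clear the 61 mm rim.

```bash
python3 -m handwheel '[[0,[-0.015,0,-0.008],[0,0.3,0]],[0,[-0.035,0,-0.008],[0,0.3,0]],[0,[-0.05,0,-0.008],[0,0.3,0]],[0,[-0.0565,-0.0005,-0.008],[0,0.3,0]],[0,[-0.0565,-0.0005,-0.008],[0,0.3,0]]]'
python3 -m handwheel '[[0,[0,0,0.02],[0,0,0]],[0,[0,0,0.045],[0,0,0]],[0,[0,0,0.062],[0,0,0]],[0,[0,0,0.068],[0,0,0]],[0,[0,0,0.068],[0,0,0]]]';python3 - <<'E'
from h import *
where(); need((.5705,.122,.077),97.5)
a=camera("scene")["frame"][120:200,300:400];b=camera("side")["frame"][110:210,330:430]
m=np.zeros((400,800,3),np.uint8);m[:320,:400]=cv2.resize(a,None,fx=4,fy=4,interpolation=2);m[:,400:]=cv2.resize(b,None,fx=4,fy=4,interpolation=2);cv2.imwrite("pics/m7.png",m)
E
```

```text
time: 15.3
tcp_pos: [0.5694, 0.1219, 0.3002]
orientation: [-0.003, -0.065, 0.998, -0.0]
contact_force: [-1.0, -0.2, -2.1]
gripper_width: 0.447
time: 15.8
tcp_pos: [0.568, 0.1219, 0.2319]
orientation: [-0.004, -0.065, 0.998, -0.0]
contact_force: [-0.4, -0.4, -1.0]
gripper_width: 0.444
t 15.8 tcp [0.568  0.1219 0.2319] grasp [0.5669 0.1217 0.0772] z [-0.007 -0.001 -1.   ] y [-0.129  0.992 -0.   ] F [-0.4 -0.4 -1. ] w 0.444
t 15.8 shift [-0.0025 -0.0002  0.0002] turn [-0.   -0.43 -0.08] F [-0.4 -0.4 -1. ] w 0.444
```

View pics/m7.png

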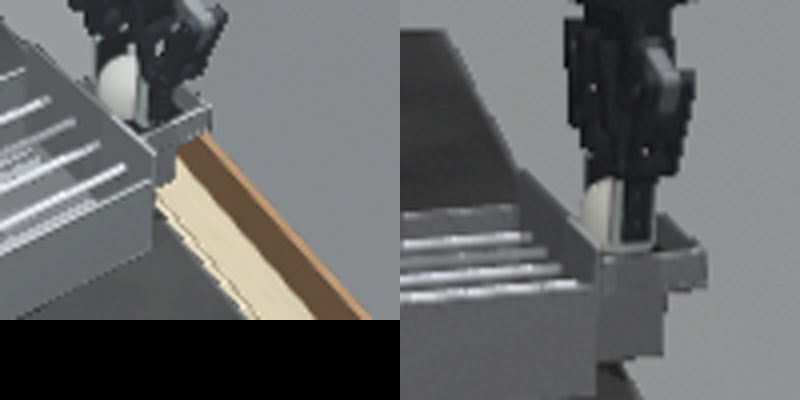

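The crop shows the ball held over the pan, left crop (118,88), right crop (600,215), but the finger looks close to the backstop. I'll check that by projection.

```bash
python3 - <<'E'
from h import *
S,D=cal("scene"),cal("side")
P=lambda X:R.from_euler('z',187.6,degrees=True).apply(np.array(X)/1e3)+[.4736,.109,0]
for n,X in dict(rimNR=P((-132,34,61)),rimFR=P((-132,-34,61)),rimNL=P((-64,34,61)),bsN=P((-64,66,80)),bsF=P((-64,-66,80)),ball=[.5675,.1215,.0725],tipn=[.5675+.0026,.1215-.0198,.060],tipw=[.5675-.011+.0045,.1215-.034,.060]).items():
    X=np.array(X); print(n,np.round(X,3),"scene",np.round((proj(S,X)-[300,120])*4+1.5),"side",np.round((proj(D,X)-[330,110])*4+1.5+[400,0]))
E
```

```text
rimNR [0.609 0.093 0.061] scene [213. 103.] side [708. 255.]
rimFR [0.6   0.16  0.061] scene [146.  47.] side [661. 214.]
rimNL [0.542 0.084 0.061] scene [125. 145.] side [580. 265.]
bsN [0.546 0.052 0.08 ] scene [159. 150.] side [602. 250.]
bsF [0.528 0.183 0.08 ] scene [29. 35.] side [524. 172.]
ball [0.568 0.122 0.072] scene [132.  81.] side [617. 218.]
tipn [0.57  0.102 0.06 ] scene [151. 115.] side [629. 254.]
tipw [0.561 0.088 0.06 ] scene [150. 133.] side [617. 263.]
```

The projection agrees: finger predicted at (629,254) and seen at (630,245), rim corner at (708,255) against (708,250). The backstop just hides part of the pan, so the ball is centred within about 3 mm. I trim that and release.

```bash
python3 -m handwheel '[[0,[-0.0025,0,0.001],[0,-0.4,0]],[0,[-0.0025,0,0.001],[0,-0.4,0]]]'; python3 -m handwheel '[[0.5,[0,0,0],[0,0,0]],[0.6,[0,0,0],[0,0,0]],[0.7,[0,0,0],[0,0,0]],[0.7,[0,0,0],[0,0,0]],[0.7,[0,0,0],[0,0,0]]]'; python3 -m handwheel '[[0.7,[0,0,-0.02],[0,0,0]],[0.7,[0,0,-0.06],[0,0,0]],[0.7,[0,0,-0.1],[0,0,0]],[0.7,[0.03,0,-0.14],[0,0,0]],[0.7,[0.08,0,-0.16],[0,0,0]]]';python3 -m handwheel '[[0.7,[0.05,0,0],[0,0,0]],[0.7,[0.1,0,0],[0,0,0]],[0.7,[0.13,0,0],[0,0,0]],[0.7,[0.13,0,0],[0,0,0]]]'; python3 - <<'E'
from h import *
where()
a=camera("scene")["frame"][110:290,250:400];b=camera("side")["frame"][120:280,280:430]
m=np.zeros((468,780,3),np.uint8);m[:468,:390]=cv2.resize(a,None,fx=2.6,fy=2.6,interpolation=2);m[:416,390:]=cv2.resize(b,None,fx=2.6,fy=2.6,interpolation=2);cv2.imwrite("pics/m8.png",m)
E
```

```text
time: 16.1
tcp_pos: [0.5721, 0.1222, 0.2331]
orientation: [0.002, -0.065, 0.998, -0.0]
contact_force: [0.4, -0.2, -0.8]
gripper_width: 0.447
time: 16.6
tcp_pos: [0.5715, 0.1222, 0.2321]
orientation: [0.001, -0.065, 0.998, -0.0]
contact_force: [-0.6, -0.1, -0.1]
gripper_width: 0.702
time: 17.1
tcp_pos: [0.4966, 0.1121, 0.3946]
orientation: [0.005, -0.065, 0.998, -0.0]
contact_force: [-0.0, -0.5, 0.5]
gripper_width: 0.703
time: 17.5
tcp_pos: [0.3633, 0.0957, 0.3897]
orientation: [0.001, -0.065, 0.998, -0.0]
contact_force: [0.4, 0.2, -0.1]
gripper_width: 0.701
t 17.5 tcp [0.3633 0.0957 0.3897] grasp [0.3636 0.0957 0.235 ] z [ 0.002 -0.    -1.   ] y [-0.129  0.992 -0.   ] F [ 0.4  0.2 -0.1] w 0.701
```

View pics/m8.png

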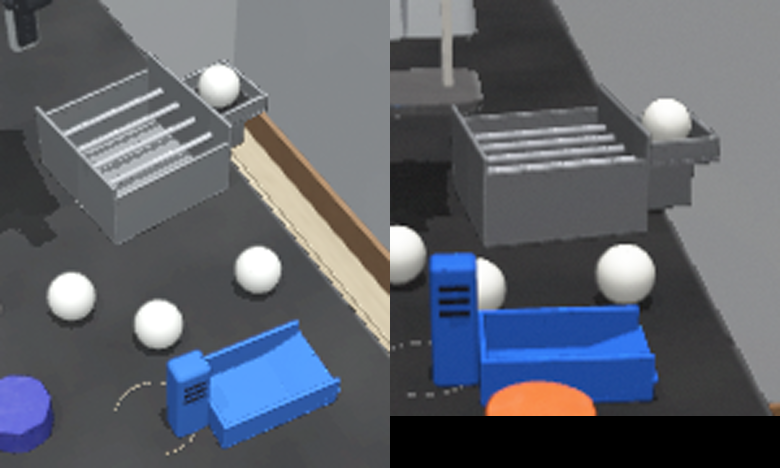

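The final view shows the large ball in the pan (left crop (219,87)), the scoop upright and empty on the bench (left crop (255,390)), and the decoys untouched. The robot is clear, so I hand in.

```bash
python3 -m handwheel '[[0.7,[0,0,0],[0,0,0]],[0.7,[0,0,0],[0,0,0]]]' >/dev/null; python3 -c "
from plant import workorder; print(workorder.hand_in())"
```

```text
the job is handed in; nothing more can be done
None
```

The job is done and handed in at about 18 s of the 61 s allowed.

**What I did:** I picked up the scoop by its grip and tipped it about 44° over the bars. The small ball dropped through and the large one stayed on top. I set the scoop back on the bench where it had stood, then moved the large ball from the bars to the small pan. It was released about 8 mm above its resting height there, because the fingers would not fit inside the rim.

**Last checks:**
- **Final pictures:** the large ball is in the pan, the scoop is empty and upright, and the decoy balls are where they were. The small ball is not visible in them. I last saw it in the tray, in the wrist picture taken after the pour.
- **Forces:** the wrist force stayed under about 10 N in every reading.
- **Disagreement:** the first corner fit was off by up to about 3 px. It had the scoop's yaw about 2° out and the sieve about 2 mm off sideways, and I corrected both from the wrist camera before gripping and pouring.
- **Pictures:** I viewed 12, two over the budget of 10. The extra two checked the placing in the pan and the final state.

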